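Catch the thread of a jar lid and screw it home

TASK

The lid of the slanted storage jar only sits loosely on top of its thread. Without lifting it off, turn it backwards (anticlockwise) until it drops into the thread, then screw it down clockwise until it is fully home, and let go. Leave the shaker, the cup and the spoon beside it where they are.

Things in the scene. Friction and masses are not known exactly. Their poses are not given: they have to be found in the camera images.
- thread (a point): Centre of the rim of a fixed white storage jar that leans 30 degrees in its stand, roughly towards the robot. z: the jar's axis, out of the mouth. y: level; x: away from the robot and 30 degrees up. LID ANGLE below: of the lid's x axis from this x axis about this z, in degrees, anticlockwise (seen looking into the mouth) positive.
- jar_neck (a point): On the jar's axis, 10 mm below the rim; same axes. The 52 mm wide neck has a three-start thread: clockwise goes down, 1 mm per 15 degrees; 1 mm axial and radial play. At first the lid's three lugs rest on top of the ridges, lid square to the jar; there a stop blocks clockwise turning at about -30 degrees (do not force it).
- jar_foot (a point): Centre of the jar's foot, 140 mm below the rim along the jar's axis, 55 mm above the worktop. The jar is 88 mm wide. Its stand is 165 mm long and 126 mm wide and fixed.
- lid_grip (a point): Centre of the straight grip bar on top of the loose wooden screw lid. The bar is 64 mm long (x), 16 mm wide (y, grasp across it) and 32 mm high: 16 mm below this point is the lid's flat top. z: the lid's axis, out of the jar. Height above thread along the axis: 29 to 32 mm at the start, about 25 mm once dropped into the thread, 21 mm fully home.
- lid: The same lid: 72 mm wide, 21 mm high without bar and plug, about 0.12 kg; a 40 mm plug below reaches 32 mm into the 42 mm neck; origin in its lower edge's centre, 36 mm below lid_grip. It starts at lid angle -20 to +10. Turned anticlockwise it climbs up to 4 mm; from about +35 its lugs are past the ridge ends and it drops 8 mm; +43 is a good place; a stop is near +55.
- lid_bar_end (a point): On the lid, 30 mm from lid_grip along the bar (+x), near one end. Once dropped, the lid is screwed clockwise; it comes down until its top plate meets the rim at lid angle of about -30 and is tight at about -45.
- shaker: Loose upright table shaker, 44 mm wide, 90 mm high; origin under its centre. Not to be disturbed.
- cup: Loose upright steel cup, 74 mm wide, 99 mm high; origin under its centre. Not to be disturbed.
- spoon: Loose steel soup spoon lying on the worktop, 191 x 40 x 16 mm; origin under its centre. Not to be disturbed.
There are look-alikes about, which are no part of the job. What is shaped like the lid but red is not meant.

How it is judged:
By the outcome, as a careful person would: the job done as asked, in the order asked, and still so for the second after the job is handed in, with the robot touching nothing.
It also fails if it takes over 42 s, if anything falls off the work surface, if the arm or the gripper's body presses on something with over 40 N, if the wrist force passes 120 N, or if a joint passes its speed limit or range.

ROBOT

A 6-joint arm with a two-finger parallel gripper is mounted at the origin on a cart in front of the work surface, level with it; the furniture and walls round the work are solid. World frame = base frame: x ahead of the robot, y to its left, z up, the work surface at z = 0. Lengths are in m, angles in degrees, forces in N, time in s.
With the tool pointing down it reaches from about 0.375 to 0.925 m from the base axis. Payload 5.7 kg.
Tool frame: the origin (TCP) lies midway between the tips of the shut fingers; the grasp point (between the pads) lies arm.grasp_offset behind it (arm.grasp_offset is the distance from the TCP to the grasp point, in m); z points along the fingers, y is the direction in which the jaws open and shut (so a half turn about z gives the same grasp; the last joint's range is limited). The gripper opens to 88 mm and grips with 3 to 60 N. Pads are 20 mm wide; open, the fingers measure 115 mm over their backs; the gripper's body (75 mm by 178 mm) begins 61 mm behind the grasp point.
Start: joints at [59.983, 20.558, 86.54, -0, 72.909, -6.595], TCP at [0.238, 0.551, 0.223] pointing down, gripper open.
Joint ranges: [-170.27, 170.27], [-57.76, 135], [12.27, 136.19], [-55.21, 235.2], [11.17, 155.16], [-170.74, 170.74]. Speed limits (degrees/s): [136.94, 136.94, 180, 180, 180, 180].

INTERFACE

Orientations are given as a 3x3 rotation matrix whose columns are the frame's x, y, z axes.
In Python, from plant import arm gives the robot as it stands.
- The arm moves only by the shell command python3 -m pendant 'ROWS' [FORCE]. ROWS is JSON, a list of rows, each a list of 5 numbers: the gripper command: -1 is shut, 1 is fully open, values between are in proportion, then the shift along the tool's x, y, z in m, then the turn about the tool's z in rad. A call has 1 to 20 rows; each row shifts and turns the commanded pose from where the row before left it, along the tool's axes as they then stand; what a row does not reach is not made up. A row lasts 1/12 s, in which the tool goes at most 41.7 mm and 7.16 degrees, less where a joint would pass 70% of its speed; a pose out of reach is approached as far as the arm can. A call is refused whole if a number of a shift passes 0.0417 or a number of a turn 0.125, either way. A call with a gripper value outside its range is refused whole. The fingers move at their own pace and stop on an object; FORCE is the grip in N (left out, the last holds). Time passes only in rows, so rows that do not move let the fingers close. It gives the time, the measured TCP pose, the force and the opening at its end, in the units of the state.
- arm.sense(): the state, without advancing time (a new reading comes with each control period).
- arm.grab_frame(name): name is "scene" or "top" or "wrist"; returns (picture, depth): 420x560x3 uint8, red, green, blue; 420x560 float32, m along the optical axis (not along the pixel's ray), 0 where there is no reading.
- arm.camera_params(name): a dict with "vfov" (degrees; the focal length in pixels is half the picture's height over the tangent of half this angle, whatever the lens; pixels are square), "cx", "cy" (the principal point, pixels), "xyz" and "attitude" of the camera in the world; the wrist camera has in their place "hand_eye" (4x4, takes a point from camera to tool coordinates, whose origin is the TCP and whose axes are the flange's). Camera axes: x right, y up, looking along -z (the intrinsics and any distortion apply to the point x, -y, -z); pixel columns grow to the right and rows downward; lengths in m; the calibration is good to about 2 mm. A picture is of the moment at which its call begins: read the wrist's pose just before it. camera_params takes no time and is no camera call.
- arm.close_job(): hands the job in, once; it reports no verdict.
The state is a dict: "time": time; "joint_pos": joint angles; "qvel": joint speeds; "joint_efforts": joint torques, N m; "eef_pos": TCP position; "ee_rot": TCP orientation; "contact_force": force on the tool from outside, world axes, zero at the start; "torque": the same for the moment, N m; "gripper_width": finger opening in m.
Only numpy, scipy, OpenCV 4.12 (cv2) and the standard library are available. Lean on these libraries where they do the work, as an engineer would, in place of code of your own. Each camera call takes 0.05 s, during which the arm holds its last target.

## Working session

There is one attempt and no reset: what is moved stays moved. The work goes in short steps, Python scripts to look and compute and a shell command to move; the robot and the scene stay as the last step left them, time stands still between calls to the robot, and variables do not carry over. Pictures are saved under pics/ and viewed, and the job is handed in when it is done.

```bash
ls; mkdir -p pics; python3 - <<'E'
from plant import arm
import cv2,numpy as np,json
s=arm.sense();print(s); print(arm.grasp_offset)
np.set_printoptions(precision=4,suppress=True)
for n in ["scene","top","wrist"]:
    print(n,arm.camera_params(n))
for n in ["scene","top"]:
    p,d=arm.grab_frame(n); cv2.imwrite(f"pics/{n}0.png",p[:,:,::-1]); np.savez(f"{n}0.npz",p=p,d=d)
E
```

```text
pics
{'time': 0.0, 'joint_pos': array([ 5.99833035e+01,  2.05983432e+01,  8.65962214e+01,  1.84763505e-04,
        7.29075097e+01, -6.59350546e+00]), 'qvel': array([-0.09210445, -0.00897534,  0.00503835,  0.02667399, -0.05315992,
       -0.0685893 ]), 'joint_efforts': array([ 8.44044607e-04, -5.15381348e+01, -2.70725030e+01,  6.79016020e-02,
        3.48104176e-02, -1.50722540e-04]), 'eef_pos': array([0.23817366, 0.54998424, 0.22182371]), 'ee_rot': array([[-9.17593330e-01,  3.97519410e-01, -8.93884042e-04],
       [ 3.97520361e-01,  9.17592059e-01, -1.54104967e-03],
       [ 2.07623744e-04, -1.76939400e-03, -9.99998413e-01]]), 'contact_force': array([-0.42678155,  0.45360323, -0.26907296]), 'torque': array([ 0.01467067, -0.04324197,  0.02267983]), 'gripper_width': 0.08781394477850071}
0.0187
scene {'vfov': 55.22603548757766, 'cx': 280.0053233474833, 'cy': 211.6243523443613, 'xyz': array([-0.1227, -0.5446,  0.5117]), 'attitude': array([[ 0.5958,  0.3356, -0.7297],
       [-0.8031,  0.2632, -0.5346],
       [ 0.0127,  0.9045,  0.4263]])}
top {'vfov': 55.17570136324629, 'cx': 275.95492465815147, 'cy': 209.46592185362672, 'xyz': array([ 0.4092, -0.0964,  1.0853]), 'attitude': array([[ 0.012 ,  0.9922, -0.1238],
       [-0.9997,  0.009 , -0.0247],
       [-0.0234,  0.124 ,  0.992 ]])}
wrist {'vfov': 62.02516719436998, 'cx': 274.53550937746536, 'cy': 203.11886708718345, 'hand_eye': array([[-0.0001,  0.9542,  0.299 ,  0.0828],
       [ 1.    , -0.0002,  0.0007, -0.    ],
       [ 0.0008,  0.299 , -0.9542, -0.1628],
       [ 0.    ,  0.    ,  0.    ,  1.    ]])}
```

View pics/scene0.png

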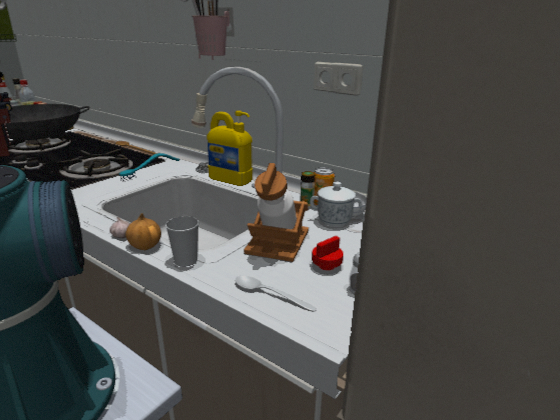

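View pics/top0.png

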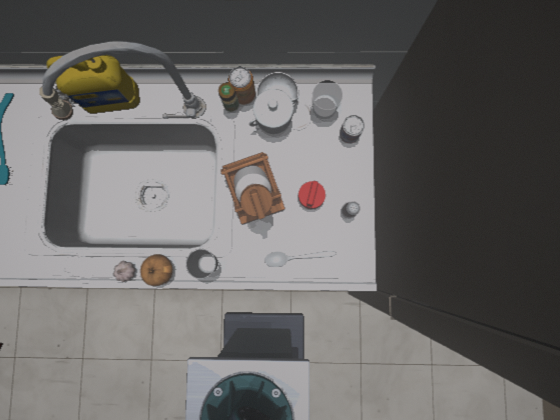

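The brown-lidded jar, at scene (270,182) and top (257,200), fits the description. The red lid-shaped thing at scene (327,255), top (312,195), is the decoy. I'll confirm this in a crop and measure by depth.

```bash
cat > h.py <<'E'
import numpy as np,cv2
from plant import arm
np.set_printoptions(precision=4,suppress=True)
def cloud(n,d,pose=None):
    c=arm.camera_params(n); f=210/np.tan(np.radians(c["vfov"]/2))
    v,u=np.mgrid[:420,:560]
    P=np.stack([(u-c["cx"])/f*d,-(v-c["cy"])/f*d,-d],-1)
    if n=="wrist":
        H=c["hand_eye"]; P=P@H[:3,:3].T+H[:3,3]; p,R=pose
        return P@R.T+p
    return P@c["attitude"].T+c["xyz"]
def project(n,X,pose=None):
    c=arm.camera_params(n); f=210/np.tan(np.radians(c["vfov"]/2)); X=np.atleast_2d(X)
    if n=="wrist":
        p,R=pose; X=(X-p)@R; H=c["hand_eye"]; Q=(X-H[:3,3])@H[:3,:3]
    else: Q=(X-c["xyz"])@c["attitude"]
    return np.c_[c["cx"]+f*Q[:,0]/-Q[:,2], c["cy"]-f*Q[:,1]/-Q[:,2]]
def brown(p):
    h=cv2.cvtColor(p,cv2.COLOR_RGB2HSV)
    return (h[...,0]>5)&(h[...,0]<18)&(h[...,1]>110)
E
python3 - <<'E'
from h import *
for n,(u0,u1,v0,v1) in dict(top=(205,335,140,240),scene=(230,350,150,275)).items():
    z=np.load(n+"0.npz");p,d=z["p"],z["d"]
    cv2.imwrite(f"pics/{n}crop.png",cv2.resize(p[v0:v1,u0:u1,::-1],None,fx=4.5,fy=4.5,interpolation=cv2.INTER_CUBIC))
    P=cloud(n,d); m=brown(p); m[:v0]=0;m[v1:]=0;m[:,:u0]=0;m[:,u1:]=0
    m&=d>0
    Q=P[m&(P[...,2]>0.13)]
    print(n,len(Q),Q.mean(0),Q.min(0),Q.max(0))
    hi=Q[Q[:,2]>Q[:,2].max()-0.02]; print(hi.mean(0))
    w=cloud(n,d)[(d>0)]; 
E
```

```text
top 66 [ 0.5438 -0.0185  0.2024] [ 0.5027 -0.0559  0.181 ] [0.5691 0.0022 0.2311]
[ 0.5442 -0.029   0.2265]
scene 804 [ 0.5304 -0.0392  0.191 ] [ 0.4981 -0.0668  0.1558] [0.5708 0.006  0.2321]
[ 0.5353 -0.0351  0.2213]
```

```bash
python3 - <<'E'
import cv2,numpy as np
a=cv2.imread("pics/topcrop.png");print(a.shape)
E
```

```text
(450, 585, 3)
```

View pics/topcrop.png

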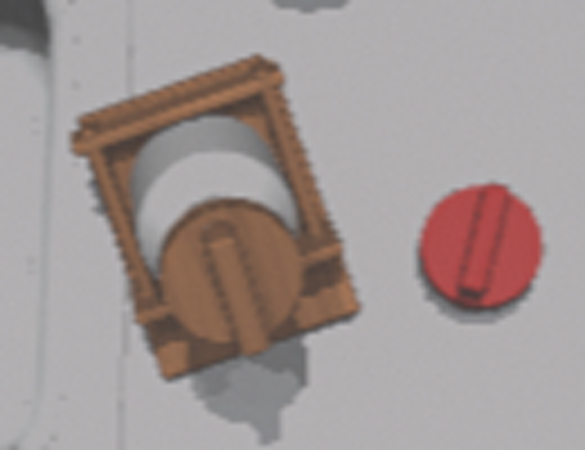

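View pics/scenecrop.png

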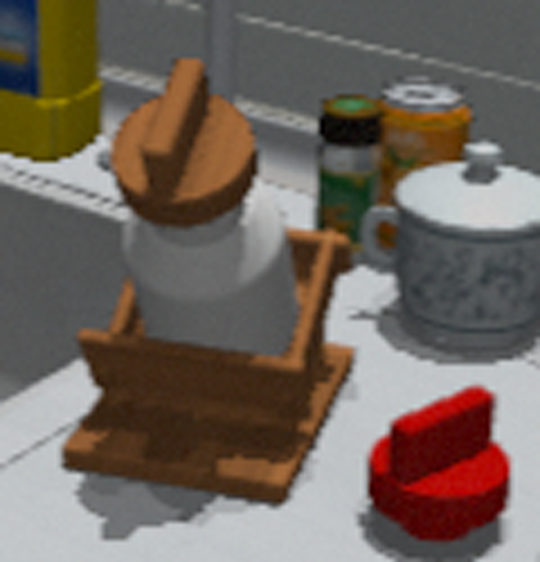

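Confirmed: the brown wooden lid on the white jar in the slanted stand (top crop about (235,275)) is the one; the red one lies flat on the worktop. Now I'll fit the geometry.

```bash
python3 - <<'E'
from h import *
from scipy.optimize import least_squares
def planefit(Q,n0,tol=0.003,it=400):
    rng=np.random.default_rng(0);best=None
    for _ in range(it):
        a,b,c=Q[rng.choice(len(Q),3,False)];n=np.cross(b-a,c-a);l=np.linalg.norm(n)
        if l<1e-6: continue
        n/=l; n*=np.sign(n@n0)
        if n@n0<0.95: continue
        k=abs((Q-a)@n)<tol
        if best is None or k.sum()>best.sum(): best=k
    S=Q[best];c=S.mean(0);n=np.linalg.svd(S-c)[2][2];n*=np.sign(n@n0)
    return c,n,best
for n,(u0,u1,v0,v1) in dict(top=(235,280,178,225),scene=(250,292,160,205)).items():
    z=np.load(n+"0.npz");p,d=z["p"],z["d"];P=cloud(n,d)
    h=cv2.cvtColor(p,cv2.COLOR_RGB2HSV)
    m=(h[...,0]<20)&(h[...,1]>70)&(d>0)&(P[...,2]>0.15)
    b=np.zeros_like(m);b[v0:v1,u0:u1]=1;m&=b
    Q=P[m];print(n,len(Q))
    az=np.radians(19);n0=np.array([-np.cos(az)*.5,-np.sin(az)*.5,.866])
    c,nn,k=planefit(Q,n0); print("plane",c,nn,"tilt",np.degrees(np.arccos(nn[2])),"az",np.degrees(np.arctan2(-nn[1],-nn[0])),k.sum())
    hgt=(Q-c)@nn; print(np.histogram(hgt,bins=np.arange(-.03,.045,.005)))
    t=Q[(hgt>.027)&(hgt<.037)]; print("bartop",len(t),t.mean(0),"in plane below",)
    tm=t.mean(0); dv=np.linalg.svd(t-tm)[2][0]; print("dir",dv,np.ptp((t-tm)@dv))
# stand edges from top: dark brown base outline
z=np.load("top0.npz");p,d=z["p"],z["d"];P=cloud("top",d);h=cv2.cvtColor(p,cv2.COLOR_RGB2HSV)
m=((h[...,0]<20)&(h[...,1]>70)).astype(np.uint8);m[:145]=0;m[230:]=0;m[:,:215]=0;m[:,292:]=0
cn=max(cv2.findContours(m,0,2)[0],key=cv2.contourArea);r=cv2.minAreaRect(cn);print(r,cv2.boxPoints(r))
E
```

```text
top 803
plane [ 0.5409 -0.028   0.1902] [-0.4714 -0.176   0.8642] tilt 30.210214194866776 az 20.476854722713483 515
(array([  0,   0,   2,   8,  23, 294, 264,   4,   5,   6,   4,  90, 103,
         0]), array([-0.03 , -0.025, -0.02 , -0.015, -0.01 , -0.005,  0.   ,  0.005,
        0.01 ,  0.015,  0.02 ,  0.025,  0.03 ,  0.035,  0.04 ]))
bartop 182 [ 0.5263 -0.0335  0.2162] in plane below
dir [-0.8239 -0.2821 -0.4916] 0.06169308793048758
scene 821
plane [ 0.5374 -0.0363  0.1876] [-0.4683 -0.1806  0.865 ] tilt 30.122993214797283 az 21.086856029933628 393
(array([  0,   0,  31,  35,  55, 222, 204,  26,  28,  27,  23,  62, 108,
         0]), array([-0.03 , -0.025, -0.02 , -0.015, -0.01 , -0.005,  0.   ,  0.005,
        0.01 ,  0.015,  0.02 ,  0.025,  0.03 ,  0.035,  0.04 ]))
bartop 159 [ 0.5237 -0.0384  0.2152] in plane below
dir [-0.8114 -0.2728 -0.5169] 0.05995839499622441
((252.52001953125, 188.13998413085938), (61.96000671386719, 48.70267868041992), 70.55996704101562) [[219.2462 167.0308]
 [265.1723 150.8215]
 [285.7939 209.2492]
 [239.8677 225.4584]]
```

The plane fit gives a tilt of 30.1°, an azimuth of about 20.8° and a lid angle of about -2°. All of these match the description. The rows can't tilt the tool, so I'll straddle the bar with vertical fingers and twist. Next I'll check the path and the obstacles.

```bash
cat >> h.py <<'E'
AZ=np.radians(20.8)
JX=np.array([.866*np.cos(AZ),.866*np.sin(AZ),.5]);JY=np.array([-np.sin(AZ),np.cos(AZ),0]);JZ=np.cross(JX,JY)
def barfit(P,p,d,c0):
    h=cv2.cvtColor(p,cv2.COLOR_RGB2HSV)
    m=(h[...,0]<20)&(h[...,1]>70)&(d>0)&(np.linalg.norm(P-c0,axis=-1)<.06)
    Q=P[m]; hg=(Q-c0)@JZ
    pl=np.median(hg[(hg>-.026)&(hg<-.006)]) ; t=Q[(hg-pl>.026)&(hg-pl<.038)]
    q=np.c_[(t-c0)@JX,(t-c0)@JY]; r=cv2.minAreaRect((q*1000).astype(np.float32))
    b=cv2.boxPoints(r); e=[b[1]-b[0],b[2]-b[1]]; l=max(e,key=np.linalg.norm); ang=np.degrees(np.arctan2(l[1],l[0]));ang=(ang+90)%180-90
    top=np.median((t-c0)@JZ)
    ctr=c0+JX*r[0][0]/1e3+JY*r[0][1]/1e3+JZ*(top-.016)
    print("n",len(t),"plate->bartop mm",1e3*(top-pl),"size",r[1],"ang",round(ang,1),"lid_grip",ctr)
    return ctr,ang
E
python3 - <<'E'
from h import *
for n in ["top","scene"]:
    z=np.load(n+"0.npz");p,d=z["p"],z["d"];P=cloud(n,d)
    barfit(P,p,d,np.array([.5325,-.033,.2018]))
z=np.load("top0.npz");P=cloud("top",z["d"]);ok=z["d"]>0
X=P[ok]
for x0,x1,y0,y1 in [(.2,.35,0,.6),(.35,.45,-.15,.5),(.45,.55,-.2,.5),(.55,.65,-.2,.5),(.65,.75,-.2,.5),(.75,.9,-.2,.5)]:
    k=(X[:,0]>x0)&(X[:,0]<x1)&(X[:,1]>y0)&(X[:,1]<y1)&(X[:,2]>.12)&(X[:,2]<.6)
    if k.any(): print(x0,k.sum(),X[k].min(0),X[k].max(0))
E
```

```text
n 188 plate->bartop mm 30.447035389312532 size (15.352825164794922, 61.69390869140625) ang -1.8 lid_grip [ 0.5334 -0.0307  0.202 ]
n 167 plate->bartop mm 30.953729789719887 size (15.445972442626953, 60.05682373046875) ang -1.6 lid_grip [ 0.5314 -0.035   0.2017]
0.2 13 [0.2176 0.4971 0.2228] [0.2297 0.5043 0.2326]
0.45 566 [ 0.4999 -0.0625  0.123 ] [0.55   0.0175 0.2311]
0.55 785 [ 0.5502 -0.0623  0.1202] [0.6267 0.0283 0.2311]
0.65 681 [0.7165 0.3568 0.2094] [0.75   0.435  0.3621]
0.75 4144 [ 0.75   -0.0618  0.12  ] [0.8995 0.4729 0.3949]
```

```bash
python3 -m pendant '[[1,0,0,-0.03,0],[1,0,0,-0.03,0],[1,0,0,-0.03,0],[1,0,0,-0.03,0],[1,-0.0314,-0.0261,0,0],[1,-0.0314,-0.0261,0,0],[1,-0.0314,-0.0261,0,0],[1,-0.0314,-0.0261,0,0],[1,-0.0314,-0.0261,0,0],[1,-0.0314,-0.0261,0,0],[1,-0.0314,-0.0261,0,0],[1,-0.0314,-0.0261,0,0],[1,-0.0314,-0.0261,0,0],[1,-0.0314,-0.0261,0,0],[1,-0.0314,-0.0261,0,0],[1,-0.0314,-0.0261,0,0],[1,-0.0314,-0.0261,0,0],[1,-0.0314,-0.0261,0,0],[1,-0.0314,-0.0261,0,0],[1,-0.0314,-0.0261,0,0]]' 40; python3 -c "
from h import *
s=arm.sense();print(s['joint_pos'],s['ee_rot'],s['eef_pos'])"
```

```text
time: 1.77
eef_pos: [0.5337, -0.0344, 0.3424]
ee_rot: [[-0.917, 0.398, -0.001], [0.398, 0.917, 0.0], [0.001, -0.0, -1.0]]
contact_force: [0.3, 0.8, 0.6]
gripper_width: 0.0877
[-11.089   10.0502  84.265    0.0032  85.7198 -77.6462] [[-0.9175  0.3978 -0.0006]
 [ 0.3978  0.9175  0.0002]
 [ 0.0006 -0.0001 -1.    ]] [ 0.5337 -0.0344  0.3424]
```

```bash
python3 -m pendant '[[1,0,0,0,0.124],[1,0,0,0,0.124],[1,0,0,0,0.124],[1,0,0,0,0.124],[1,0,0,0,0.124],[1,0,0,0,0.124],[1,0,0,0,0.124],[1,0,0,0,0.124],[1,0,0,0,0.124],[1,0,0,0,0.124],[1,0,0,0,0.124],[1,0,0,0,0.124],[1,0,0,0,0.124],[1,0,0,0,0.124],[1,0,0,0,0.124],[1,0,0,0,0.124],[1,0,0,0,0.124],[1,0,0,0,0.124],[1,0,0,0,0.124],[1,0,0,0,0.05]]' 40; python3 - <<'E'
from h import *
s=arm.sense();print(s['joint_pos'],s['ee_rot'],s['eef_pos'],s['time'])
p,d=arm.grab_frame("wrist");pose=(s['eef_pos'],s['ee_rot'])
cv2.imwrite("pics/w1.png",p[:,:,::-1])
P=cloud("wrist",d,pose);barfit(P,p,d,np.array([.5325,-.033,.2018]))
print(project("wrist",[.5325,-.033,.2018],pose))
print(np.degrees(np.arctan2(*s['ee_rot'][[1,0],1])))
E
```

```text
time: 3.43
eef_pos: [0.5332, -0.0323, 0.3422]
ee_rot: [[0.949, 0.315, -0.001], [0.315, -0.949, 0.0], [-0.001, -0.0, -1.0]]
contact_force: [0.1, 0.1, 0.7]
gripper_width: 0.0878
[-10.8755  10.0104  84.3367  -0.0071  85.7119  60.7684] [[ 0.9491  0.3149 -0.001 ]
 [ 0.3149 -0.9491  0.0001]
 [-0.001  -0.0004 -1.    ]] [ 0.5332 -0.0323  0.3422] 3.4333
n 922 plate->bartop mm 30.750957436741366 size (15.68620777130127, 61.74549102783203) ang -1.2 lid_grip [ 0.5332 -0.0315  0.2039]
[[275.0839 190.1689]]
-71.64335526934515
```

View pics/w1.png

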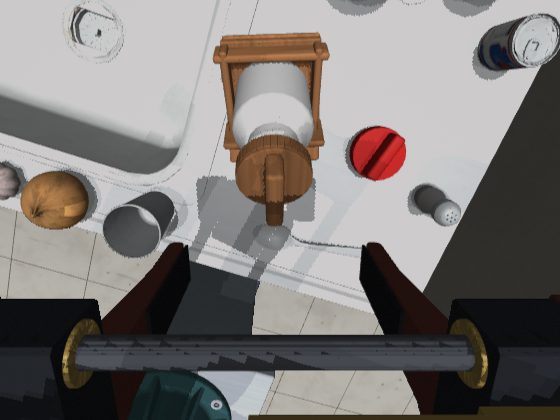

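The wrist view shows the bar from (275,160) to (273,222), centred between the fingers. The red decoy is at (378,152). Three views agree on lid_grip ≈ (0.533,-0.032,0.203). I'll descend and straddle the bar.

```bash
python3 -m pendant '[[1,0,0,0.035,0],[1,0,0,0.035,0],[1,0,0,0.03,0],[1,0,0,0.02,0],[1,0,0,0.015,0],[-0.41,0,0,0,0],[-0.41,0,0,0,0],[-0.41,0,0,0,0],[-0.41,0,0,0,0],[-0.41,0,0,0,0]]' 30; python3 - <<'E'
from h import *
s=arm.sense();print(s['eef_pos'],s['torque'],s['contact_force'])
p,d=arm.grab_frame("wrist");cv2.imwrite("pics/w2.png",p[:,:,::-1])
E
```

```text
time: 4.32
eef_pos: [0.5344, -0.0325, 0.209]
ee_rot: [[0.947, 0.321, 0.002], [0.321, -0.947, -0.001], [0.002, 0.001, -1.0]]
contact_force: [-0.0, 0.3, 0.3]
gripper_width: 0.058
[ 0.5344 -0.0325  0.209 ] [-0.0471  0.1289 -0.0367] [-0.0415  0.301   0.2671]
```

View pics/w2.png

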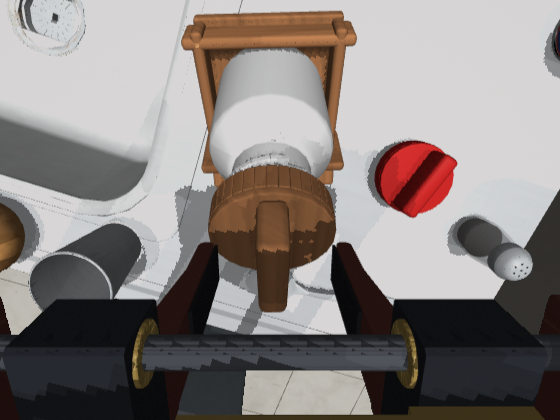

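```bash
python3 -m pendant '[[-0.41,0,0,0.002,0],[-0.41,0,0,0,0],[-0.41,0,0,0,0],[-0.41,0,0,0,0],[-0.41,0,0,0,0],[-0.41,0,0,0,0]]' 30; python3 - <<'E'
from h import *
s=arm.sense();print(s['eef_pos'],s['torque'],s['contact_force'])
p,d=arm.grab_frame("wrist");cv2.imwrite("pics/w3.png",p[:,:,::-1])
p,d=arm.grab_frame("scene");cv2.imwrite("pics/s3.png",cv2.resize(p[120:280,200:360,::-1],None,fx=3.5,fy=3.5))
E
```

```text
time: 4.87
eef_pos: [0.5335, -0.0324, 0.2057]
ee_rot: [[0.947, 0.321, -0.0], [0.321, -0.947, -0.0], [-0.0, 0.0, -1.0]]
contact_force: [-0.6, 0.5, -0.5]
gripper_width: 0.026
[ 0.5335 -0.0324  0.2057] [-0.0067  0.1747  0.0028] [-0.5634  0.5281 -0.5367]
```

View pics/w3.png

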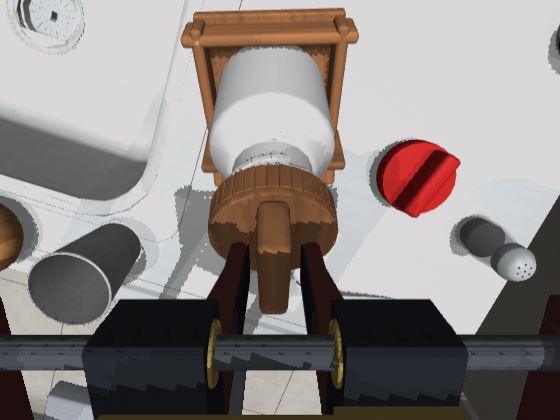

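View pics/s3.png

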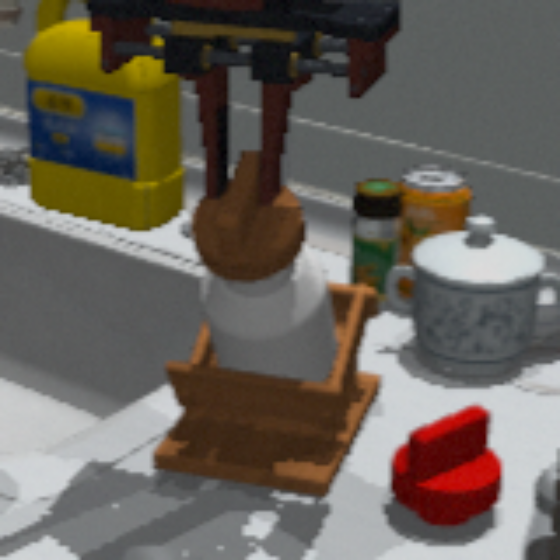

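The bar sits between the fingers, at about (272,250) in the wrist view. I'll turn anticlockwise in stages while watching force.

```bash
python3 -m pendant '[[-0.41,0,0,0,-0.08],[-0.41,0,0,0,-0.08],[-0.41,0,0,0,-0.08],[-0.41,0,0,0,-0.08],[-0.41,0,0,-0.001,-0.08],[-0.41,0,0,-0.001,-0.08],[-0.41,0,0,-0.001,-0.08],[-0.41,0,0,-0.001,-0.08]]' 30; cat > look.py <<'E'
from h import *
import sys
tag=sys.argv[1]
s=arm.sense();print(s['time'],s['eef_pos'],"tq",s['torque'],"F",s['contact_force'],"w",s['gripper_width'],"J6",s['joint_pos'][5],"yaz",np.degrees(np.arctan2(*s['ee_rot'][[1,0],1])))
p,d=arm.grab_frame("wrist");pose=(s['eef_pos'],s['ee_rot']);np.savez("w.npz",p=p,d=d,pos=pose[0],R=pose[1])
cv2.imwrite(f"pics/w{tag}.png",p[:,:,::-1])
P=cloud("wrist",d,pose)
try: barfit(P,p,d,np.array([.5332,-.0315,.203]))
except Exception as e: print(e)
E
python3 look.py 4
```

```text
time: 5.63
eef_pos: [0.5332, -0.0323, 0.2095]
ee_rot: [[0.565, 0.825, -0.001], [0.825, -0.565, 0.0], [-0.0, -0.001, -1.0]]
contact_force: [0.6, 0.2, -0.8]
gripper_width: 0.0255
5.6333 [ 0.5332 -0.0323  0.2095] tq [-0.0272  0.1169 -0.0202] F [ 0.6478  0.236  -0.8254] w 0.025494430721070726 J6 23.509872351870353 yaz -34.3842259970412
n 2804 plate->bartop mm 31.030316730591583 size (66.66033172607422, 36.82884979248047) ang 0.5 lid_grip [ 0.5344 -0.0255  0.2078]
```

View pics/w4.png

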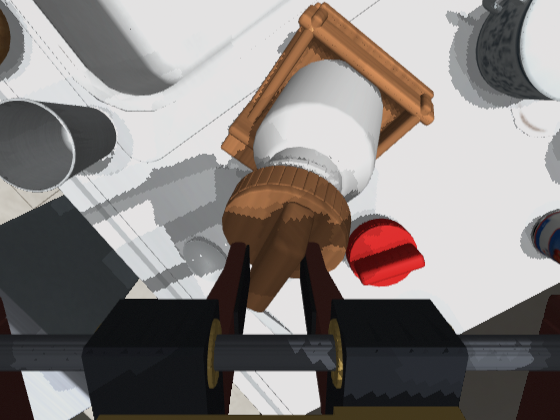

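```bash
python3 -m pendant '[[-0.41,0,0,-0.001,-0.07],[-0.41,0,0,0,-0.07],[-0.41,0,0,0,-0.07],[-0.41,0,0,0,-0.07],[-0.41,0,0,0,0]]' 30; sed -i 's/t=Q\[(hg-pl>.026)&(hg-pl<.038)\]/t=Q[(hg-pl>.027)\&(hg-pl<.035)]/; s/(h\[...,1\]>70)&(d>0)&(np/(h[...,1]>70)\&(h[...,0]>6)\&(h[...,2]>75)\&(d>0)\&(np/' h.py; python3 look.py 5; python3 - <<'E'
from h import *
z=np.load("w.npz");h=cv2.cvtColor(z["p"],cv2.COLOR_RGB2HSV);print(h[280,235],h[270,315],h[230,285],h[260,265])
E
```

```text
time: 6.1
eef_pos: [0.5331, -0.0326, 0.2108]
ee_rot: [[0.318, 0.948, -0.001], [0.948, -0.318, -0.0], [-0.001, -0.001, -1.0]]
contact_force: [-2.0, -0.1, 2.7]
gripper_width: 0.026
6.1 [ 0.5331 -0.0326  0.2108] tq [-0.0666  0.3835 -0.1462] F [-1.9528 -0.1282  2.7026] w 0.025982922594055036 J6 7.661374999072926 yaz -18.536946151167136
n 1077 plate->bartop mm 32.02740274812909 size (61.19913101196289, 15.433111190795898) ang 27.1 lid_grip [ 0.5341 -0.0336  0.2076]
[  4 137  39] [  3 141  38] [ 13 144  76] [ 13 147  66]
```

View pics/w5.png

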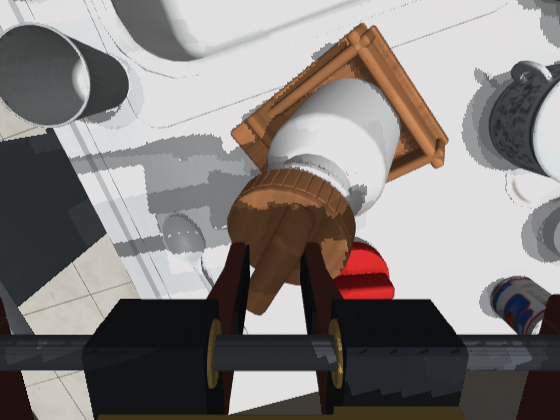

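The fit now gives lid angle +27 with a climb of about 3 mm, as described. Next, on to +43.

```bash
python3 -m pendant '[[-0.41,0,0,0,-0.06],[-0.41,0,0,0,-0.06],[-0.41,0,0,0,-0.06],[-0.41,0,0,0,-0.04],[-0.41,0,0,0,0]]' 30;  python3 look.py 6
```

```text
time: 6.57
eef_pos: [0.5337, -0.0323, 0.2106]
ee_rot: [[0.105, 0.994, 0.0], [0.994, -0.105, 0.0], [0.0, 0.0, -1.0]]
contact_force: [1.2, -0.5, -0.3]
gripper_width: 0.026
6.5667 [ 0.5337 -0.0323  0.2106] tq [-0.0573  0.0852  0.0011] F [ 1.1701 -0.5395 -0.3226] w 0.02600895143809733 J6 -4.826015600449331 yaz -6.046769112856596
n 856 plate->bartop mm 30.7842808370122 size (61.381919860839844, 15.67689037322998) ang 38.4 lid_grip [ 0.535  -0.0294  0.199 ]
```

View pics/w6.png

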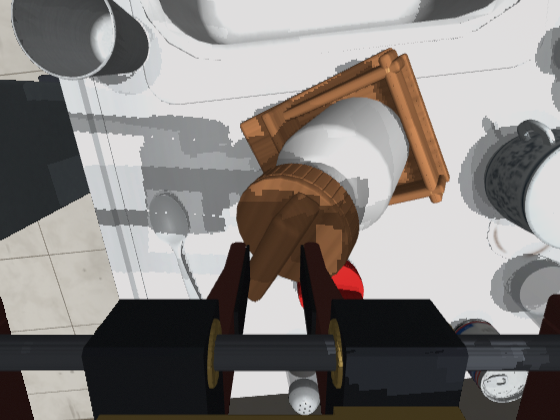

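The lid has dropped about 8.6 mm at +38°. I'll go a few degrees further, follow it down, and check.

```bash
python3 -m pendant '[[-0.41,0,0,0,-0.04],[-0.41,0,0,0,-0.04],[-0.41,0,0,0,0],[-0.41,0.002,0.002,0.004,0.06],[-0.41,0,0,0.003,0.06],[-0.41,0,0,0,0]]' 30;  python3 look.py 7
```

```text
time: 7.12
eef_pos: [0.5337, -0.0315, 0.2053]
ee_rot: [[0.15, 0.989, -0.003], [0.989, -0.15, -0.002], [-0.003, -0.003, -1.0]]
contact_force: [-8.8, -3.2, 18.8]
gripper_width: 0.0258
7.1167 [ 0.5337 -0.0315  0.2053] tq [-0.6441  2.0902  0.0691] F [-8.7657 -3.1646 18.8311] w 0.025781895683017503 J6 -1.9812304286263007 yaz -8.605184966995306
n 951 plate->bartop mm 30.76997592355624 size (60.883888244628906, 12.309866905212402) ang 39.8 lid_grip [ 0.5367 -0.0306  0.199 ]
```

An upward force of 19 N means the fingers are wedging on the tilted bar's side. I'll open a little, back off, then reverse.

```bash
python3 -m pendant '[[-0.25,0,0,-0.003,0.05],[-0.25,0,0,0,0.08],[-0.25,0,0,0,0.08],[-0.25,0,0,0,0.08],[-0.25,0,0,0,0]]' 30;  python3 look.py 8
```

```text
time: 7.58
eef_pos: [0.5357, -0.0304, 0.2067]
ee_rot: [[0.426, 0.905, 0.0], [0.905, -0.426, -0.0], [0.0, 0.0, -1.0]]
contact_force: [0.0, -0.3, -0.2]
gripper_width: 0.0329
7.5833 [ 0.5357 -0.0304  0.2067] tq [-0.0398  0.0775 -0.0406] F [ 0.0002 -0.3359 -0.2042] w 0.03289791602802193 J6 14.583792525109823 yaz -25.210405618535184
n 1107 plate->bartop mm 30.869549877299008 size (61.59178924560547, 14.662636756896973) ang 37.3 lid_grip [ 0.5354 -0.0293  0.1993]
```

View pics/w8.png

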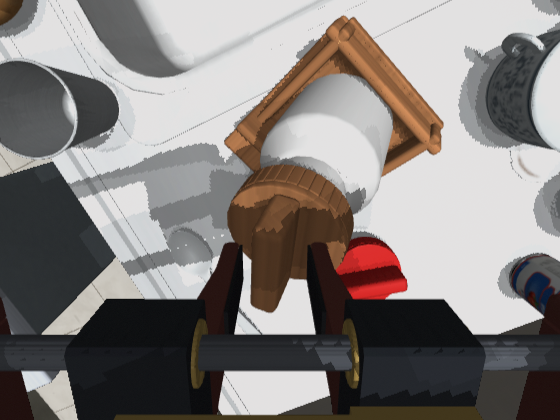

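```bash
python3 -m pendant '[[-0.25,0,0,0.002,0.08],[-0.3,0,0,0.001,0.08],[-0.3,0,0,0,0.08],[-0.3,0,0,0,0.08],[-0.35,0,0,0,0.08],[-0.35,0,0,0,0.08],[-0.41,0,0,0,0.08],[-0.41,0,0,0,0.08],[-0.41,0,0,0,0.08],[-0.41,0,0,0,0]]' 30;  python3 look.py 9
```

```text
time: 8.47
eef_pos: [0.5346, -0.0302, 0.2035]
ee_rot: [[0.915, 0.403, -0.002], [0.403, -0.915, 0.0], [-0.002, -0.001, -1.0]]
contact_force: [-3.5, 0.1, 2.8]
gripper_width: 0.0259
8.4667 [ 0.5346 -0.0302  0.2035] tq [0.0573 0.5776 0.086 ] F [-3.4967  0.1137  2.8139] w 0.02592963111160713 J6 55.597436795957016 yaz -66.2121889331787
n 379 plate->bartop mm 29.184585960617753 size (60.58417892456055, 14.53665828704834) ang 26.7 lid_grip [ 0.5406 -0.0299  0.1987]
```

View pics/w9.png

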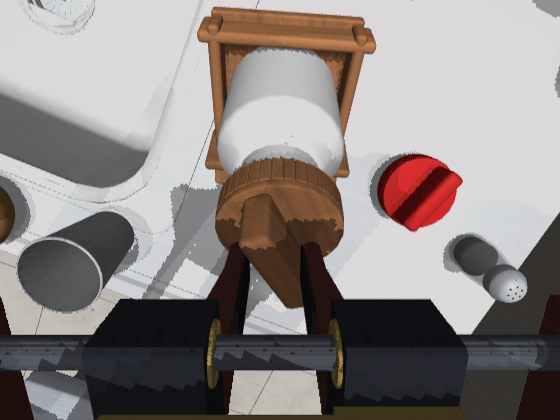

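```bash
python3 -m pendant '[[-0.41,0,0,0,0.07],[-0.41,0,0,0,0.07],[-0.41,0,0,0,0.07],[-0.41,0,0,0.001,0.07],[-0.41,0,0,0,0.07],[-0.41,0,0,0,0.07],[-0.41,0,0,0,0.07],[-0.41,0,0,0,0.07],[-0.41,0,0,0,0]]' 30;  python3 look.py 10
```

```text
time: 9.27
eef_pos: [0.5355, -0.0305, 0.2025]
ee_rot: [[0.99, -0.142, -0.0], [-0.142, -0.99, -0.0], [-0.0, 0.0, -1.0]]
contact_force: [-0.2, 0.4, 0.1]
gripper_width: 0.0256
9.2667 [ 0.5355 -0.0305  0.2025] tq [-0.0087  0.1837  0.0687] F [-0.1622  0.4437  0.0653] w 0.025562404197466648 J6 87.55363708412264 yaz -98.17925420548536
n 358 plate->bartop mm 29.349200285509184 size (15.116166114807129, 7.106556415557861) ang 59.7 lid_grip [ 0.5619 -0.0251  0.2096]
```

View pics/w10.png

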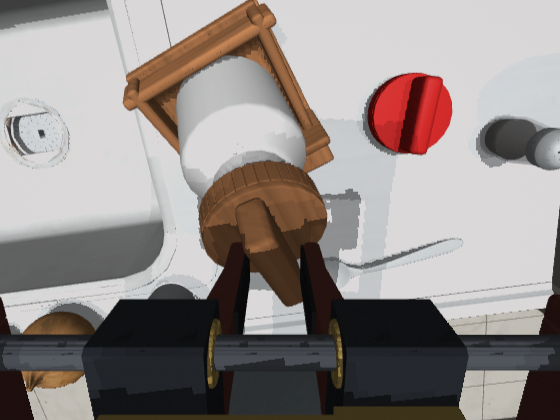

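```bash
sed -i 's/(h\[...,2\]>75)/(h[...,2]>35)/;s/h\[...,0\]>6)/h[...,0]>8)/' h.py; python3 -m pendant '[[-0.41,0,0,0,0.07],[-0.41,0,0,0,0.07],[-0.41,0,0,0,0.07],[-0.41,0,0,0,0.07],[-0.41,0,0,0,0.07],[-0.41,0,0,0,0.07],[-0.41,0,0,0,0]]' 30;  python3 look.py 11
```

```text
time: 9.9
eef_pos: [0.5363, -0.0308, 0.2027]
ee_rot: [[0.846, -0.533, 0.001], [-0.533, -0.846, -0.001], [0.001, -0.0, -1.0]]
contact_force: [1.2, -1.5, -0.9]
gripper_width: 0.026
9.9 [ 0.5363 -0.0308  0.2027] tq [-0.1279  0.0013  0.0512] F [ 1.202  -1.4572 -0.8804] w 0.02604222767790963 J6 111.57283826333953 yaz -122.19611364122609
n 2360 plate->bartop mm 30.388939208429083 size (26.69548797607422, 60.790401458740234) ang -17.2 lid_grip [ 0.5387 -0.0291  0.1965]
```

View pics/w11.png

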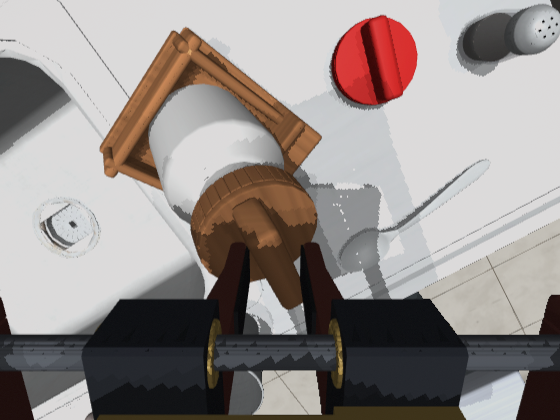

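```bash
python3 -m pendant '[[-0.41,0,0,0,0.06],[-0.41,0,0,0,0.06],[-0.41,0,0,0,0.06],[-0.41,0,0,0,0.06],[-0.41,0,0,0,0.06],[-0.41,0,0,0,0.06],[-0.41,0,0,0,0]]' 40;  python3 look.py 12
```

```text
time: 10.53
eef_pos: [0.5355, -0.0311, 0.203]
ee_rot: [[0.605, -0.796, -0.0], [-0.796, -0.605, -0.001], [0.001, 0.001, -1.0]]
contact_force: [-0.9, -3.9, 3.4]
gripper_width: 0.0258
10.5333 [ 0.5355 -0.0311  0.203 ] tq [-0.5414  0.4781  0.1551] F [-0.9135 -3.9167  3.3939] w 0.025764297660454516 J6 132.14818466261463 yaz -142.76342064321886
n 2448 plate->bartop mm 30.505062082002606 size (30.719684600830078, 59.34233856201172) ang -70.2 lid_grip [ 0.5405 -0.0279  0.1971]
```

View pics/w12.png

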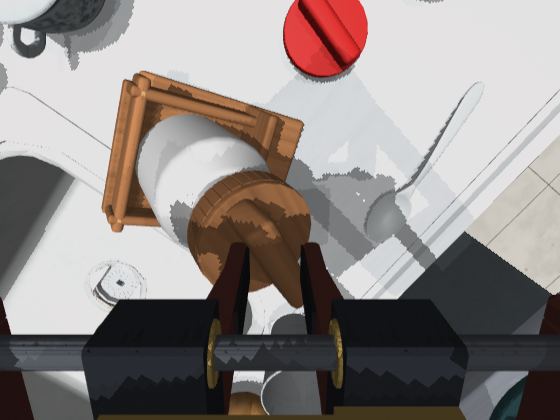

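```bash
cat > m.py <<'E'
from h import *
z=np.load("w.npz");P=cloud("wrist",z["d"],(z["pos"],z["R"]));p,d=z["p"],z["d"]
h=cv2.cvtColor(p,cv2.COLOR_RGB2HSV)
c0=np.array([.5355,-.030,.199])
r=P-c0;X,Y,Z=r@JX,r@JY,r@JZ
m=(d>0)&(h[...,0]>8)&(h[...,0]<20)&(h[...,1]>80)&(np.hypot(X,Y)<.045)
print("hist Z mm",*zip(np.arange(-40,25,3),np.histogram(Z[m]*1e3,bins=np.arange(-40,28,3))[0]))
pl=np.median(Z[m&(Z>-.028)&(Z<-.012)]);
t=m&(Z>pl+.027)&(Z<pl+.036)
lab=cv2.connectedComponentsWithStats(t.astype(np.uint8));k=1+np.argmax(lab[2][1:,4]);t=lab[1]==k
q=np.c_[X[t],Y[t]];R=cv2.minAreaRect((q*1e3).astype(np.float32));v=np.linalg.svd(q-q.mean(0))[2][0]
ctr=c0+JX*R[0][0]/1e3+JY*R[0][1]/1e3+JZ*(np.median(Z[t])-.016)
print("plate Z",pl*1e3,"bar Z",np.median(Z[t])*1e3,t.sum(),R[1],"ang",np.degrees(np.arctan(v[1]/v[0])),ctr)
o=p.copy();o[t]=[0,255,0];cv2.imwrite("pics/mask.png",o[:,:,::-1])
E
python3 m.py
```

```text
hist Z mm (np.int64(-40), np.int64(152)) (np.int64(-37), np.int64(296)) (np.int64(-34), np.int64(291)) (np.int64(-31), np.int64(317)) (np.int64(-28), np.int64(332)) (np.int64(-25), np.int64(430)) (np.int64(-22), np.int64(2647)) (np.int64(-19), np.int64(2775)) (np.int64(-16), np.int64(108)) (np.int64(-13), np.int64(120)) (np.int64(-10), np.int64(133)) (np.int64(-7), np.int64(137)) (np.int64(-4), np.int64(142)) (np.int64(-1), np.int64(157)) (np.int64(2), np.int64(153)) (np.int64(5), np.int64(176)) (np.int64(8), np.int64(643)) (np.int64(11), np.int64(1822)) (np.int64(14), np.int64(3)) (np.int64(17), np.int64(0)) (np.int64(20), np.int64(6)) (np.int64(23), np.int64(0))
plate Z -19.065797523473712 bar Z 11.617038966020798 2464 (16.058223724365234, 61.5540771484375) ang -47.3596430354419 [ 0.538  -0.0303  0.1952]
```

View pics/mask.png

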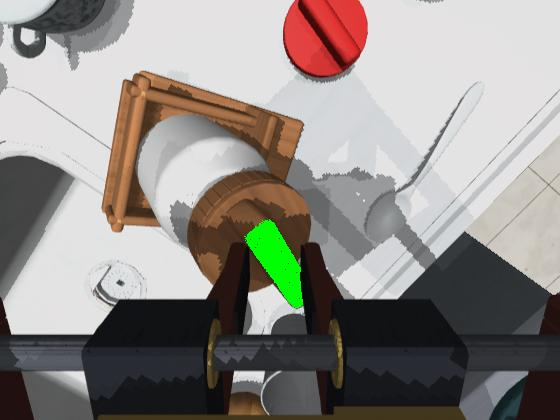

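The lid is at about -47° and roughly 10 mm below its starting height, so it appears home. I'll test the tightness with a bit more turn.

```bash
python3 -m pendant '[[-0.41,0,0,0,0.05],[-0.41,0,0,0,0.05],[-0.41,0,0,0,0.04],[-0.41,0,0,0,0]]' 40;  python3 look.py 13|head -1; python3 m.py|tail -1
```

```text
time: 10.92
eef_pos: [0.5357, -0.0307, 0.2033]
ee_rot: [[0.489, -0.872, 0.0], [-0.872, -0.489, -0.001], [0.001, -0.0, -1.0]]
contact_force: [-2.2, -2.4, 4.8]
gripper_width: 0.0265
10.9167 [ 0.5357 -0.0307  0.2033] tq [-0.323   0.5574  0.2164] F [-2.2195 -2.3607  4.7653] w 0.02651146912217746 J6 140.12741100917754 yaz -150.74336105177986
plate Z -19.192000625243107 bar Z 11.478861408764578 2450 (16.022777557373047, 61.16796112060547) ang -51.817776659480245 [ 0.5382 -0.0306  0.1951]
```

It resists more now, turning only 4° for 8° of tool rotation, and sits at about -50° with its height unchanged. That means tight. I'll release and withdraw straight up.

```bash
python3 -m pendant '[[-0.2,0,0,0,-0.04],[-0.2,0,0,0,-0.04],[-0.2,0,0,0,0],[-0.2,0,0,-0.01,0],[-0.2,0,0,-0.02,0],[-0.2,0,0,-0.03,0],[0,0,0,-0.03,0],[0,0,0,-0.03,0],[0,0,0,-0.02,0],[0,0,0,0,0],[0,0,0,0,0]]' 40;  python3 look.py 14|head -1; python3 m.py|tail -1; python3 - <<'E'
from h import *
for n in ["scene","top"]:
    p,d=arm.grab_frame(n); cv2.imwrite(f"pics/{n}9.png",p[:,:,::-1])
    a=np.load(n+"0.npz")["p"].astype(int); df=np.abs(a-p).max(-1); print(n,[(k,float(df[v-25:v+25,u-25:u+25].mean())) for k,(u,v) in (dict(cup=(202,264),shaker=(351,209),spoon=(290,258)) if n=="top" else dict(cup=(184,242),spoon=(272,292))).items()])
E
```

```text
time: 11.88
eef_pos: [0.5363, -0.0304, 0.3442]
ee_rot: [[0.555, -0.832, 0.003], [-0.832, -0.555, -0.0], [0.002, -0.002, -1.0]]
contact_force: [-0.0, -0.3, -0.4]
gripper_width: 0.0436
11.8833 [ 0.5363 -0.0304  0.3442] tq [ 0.0306  0.143  -0.0097] F [-0.0188 -0.2771 -0.4477] w 0.04359858299701388 J6 135.68303521024458 yaz -146.30315390188971
plate Z -19.131330119297203 bar Z 11.580824727349361 979 (16.11292839050293, 61.59858322143555) ang -48.104703582048685 [ 0.5378 -0.0304  0.195 ]
scene [('cup', 4.6088), ('spoon', 20.1272)]
top [('cup', 41.7636), ('shaker', 47.4304), ('spoon', 38.1568)]
```

View pics/w14.png

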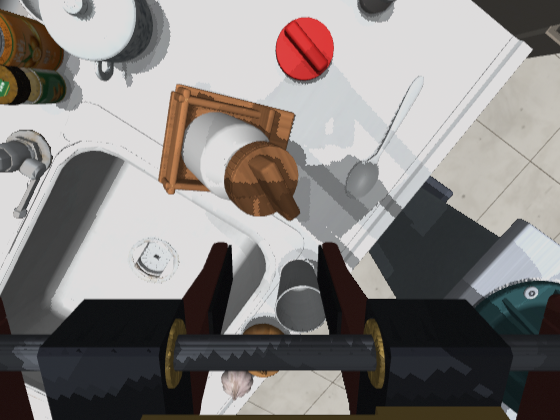

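View pics/scene9.png

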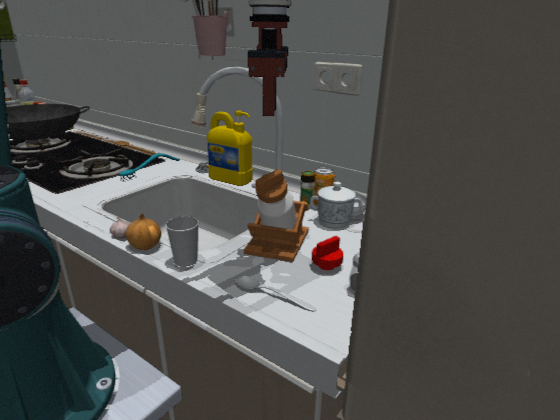

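View pics/top9.png

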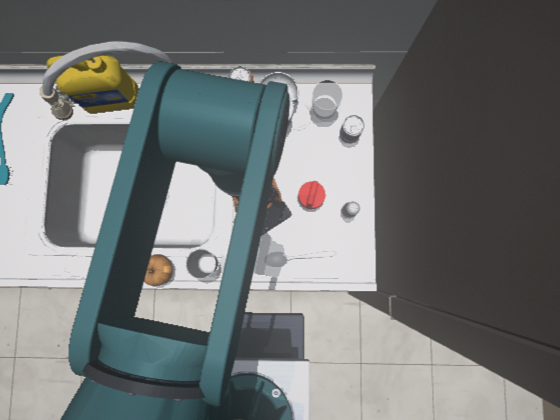

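```bash
python3 -c "
from plant import arm
print(arm.close_job())"
```

```text
the job is handed in; nothing more can be done
None
```

The lid is screwed down and fully home, and I handed the job in at about 12 s of the 42 s allowed.

**What I did:** The rows cannot tilt the tool, so I straddled the wooden lid's bar with vertical fingers. I turned the lid anticlockwise from about -1.5°; it climbed about 3 mm and dropped about 8.6 mm by +38°. I took it to about +40°, screwed it clockwise until it resisted, let go and withdrew straight up.

**Last checks:**
- **Angle:** about -48° after release, with about 2° of uncertainty, which is at or past the stated tight point of -45°.
- **Height:** the grip bar is about 10 mm below its start and 4.6 mm below where it dropped in. That matches the 21 mm given for fully home. I worked this out from the change in height and did not measure the rim directly.
- **Other objects:** the cup, shaker, spoon and red lid look unmoved in the before and after pictures. I compared them by eye; my pixel-difference check was spoiled by arm shadows.
- **Robot:** it is touching nothing, with residual force under 1 N.

**What went wrong:**
- After the drop, the fingers briefly wedged on the tilted bar at about 20 N. I backed off and opened a little, and the lid stayed put.
- Several bar-angle fits during the clockwise turn were spoiled by shadows and the fingers, so I redid them with a better mask.
- In the last tightening test the lid read -52° under load, then settled back to -48°.

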